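# Transfer tag carriers to the outgoing rail and lock the keeper

## Task

Fit the loose square-bored T-handle onto the keeper's square spindle and swing the keeper bar wide open with it, then lift every tag carrier over the end stops from the stock rail onto the outgoing rail, so that each hangs there properly seated. With all of them over, turn the keeper fully shut above them with the handle, then take the handle off and stand it upright, bore down, on the rubber mat where it came from. Leave the cartons on the bench where they are.

Things in the scene. Friction and masses are not known exactly. Their poses are not given: they have to be found in the camera images.
- carrier_1_tab (a point): One of up to four identical grey carriers (2 to 4 present) astride a rail. The point lies in its black grip tab, on its upright axis, 38 mm above the underside of the saddle (which rests on the rail's top) and 24 mm below the tab's top. z up, y along the rail, x across. Tab 14 mm thick in x, 30 mm in y, 56 mm tall, on a saddle 6 mm thick and 32 mm wide in x. 0.12 kg.
- carrier_2_tab (a point): Another such carrier, or absent. On each, two flat pockets, 40 mm wide in y, hang on both sides of the rail to 95 mm below its top face, 22 mm free between them in x, open below and at both y ends: a carrier lifted a little over 20 mm passes along over end stops and posts, still astride them. It cannot pass through other carriers.
- carrier_3_tab (a point): Another such carrier, or absent.
- carrier_4_tab (a point): Another such carrier, or absent.
- rack: The fixed rack that bears both rails and the keeper. Origin: underside of its base plate (100 x 620 x 12 mm), midway between the rails; y runs along the rails from stock to outgoing. Each rail stands on posts 12 mm wide in x at its ends; the end stops there are plates 12 mm wide in x, 6 mm thick, that stand 20 mm above the rail's top face.
- stock_rail (a point): Middle of the top face of the stock rail, on the robot's right, where the carriers hang at the start: a flat bar 12 mm wide in x, 18 mm deep, its top 150 mm above the bench, with 220 mm of usable length in y (110 mm either way) between its two end stops. Axes as the rack's.
- out_rail (a point): Middle of the top face of the outgoing rail, on the robot's left: same bar, height, length, end stops and axes as the stock rail, in line with it, 262 mm from middle to middle (30 mm gap between the facing end stops). The keeper's spindle stands 181 mm from here along +y.
- keeper (a joint): Angle of the steel keeper bar (280 mm long from the spindle axis, 14 wide, 8 thick): 0 = shut, lying above the outgoing rail, 10 mm over the carriers' tabs; it grows anticlockwise seen from above as the bar swings away from the robot, to a stop at 1.1 rad = fully open. Stays where it is left (friction about 0.12 N m).
- keeper_spindle (a point): On the keeper's upright axis at the outer (left) end of the outgoing rail, on top of the collar (234 mm above the bench) on which the fitted handle rests. The square spindle, 20 mm across, rises 28 mm from here (16 mm at full width, then a round cone, 20 to 8 mm, as a lead-in). Axes turn with the keeper; flats face x and y; the bar points to -y.
- handle_grip (a point): Loose T-handle, 80 mm tall, 0.14-0.28 kg; point in its grip on the bore's axis, 63 mm above its underside. z up. Grip bar 70 mm long in x, 14 thick in y, the upper 40 mm; below it a square hub, 44 mm across, with a square bore 23 mm wide, 32 deep, open below, flats facing x and y. Fits the spindle at any quarter turn, 0.16 rad of play either way, until the hub rests on the collar.
- mat: Black rubber mat, 140 x 140 x 4 mm, fixed flat on the bench behind the rack; origin at the centre of its underside. The handle stands on it, bore down, at the start.
- blue_carton: Bystander: closed blue carton, 100 x 68 x 45 mm tall; origin at the centre of its underside.
- white_carton: Bystander: closed white carton, 58 x 58 x 75 mm tall; origin at the centre of its underside.
Not all that is in view belongs to the job. Leave any purple or yellow look-alike of the part that bears carrier_4_tab alone.

How it is judged:
By the outcome, as a careful person would: the job done as asked, in the order asked, and still so for the second after the job is handed in, with the robot touching nothing.
Of carrier_1, carrier_2, carrier_3, carrier_4 only 2 to 4 are there at a start; the rules pass over those that are not, and their reading is None.
At some moment in a run one of handle may be knocked a few centimetres aside while the robot is not near it.
It also fails if it takes over 210 s, if anything falls off the work surface, if the arm or the gripper's body presses on something with over 40 N, if the wrist force passes 120 N, or if a joint passes its speed limit or range.

## Robot

A 6-joint arm with a two-finger parallel gripper is mounted at the origin on a cart in front of the work surface, level with it; the furniture and walls round the work are solid. World frame = base frame: x ahead of the robot, y to its left, z up, the work surface at z = 0. Lengths are in mm, angles in rad, forces in N, time in s.
With the tool pointing down it reaches from about 325 to 1000 mm from the base axis. Payload 5.1 kg.
Tool frame: the origin (TCP) lies on the centre line of the jaws, within the pads' length; the fingertips stand 19 mm ahead of it and the grasp point (between the pads) is the TCP (arm.finger_overhang is the z of the fingertips in the tool frame, in mm); z points along the fingers, y is the direction in which the jaws open and shut (so a half turn about z gives the same grasp; the last joint's range is limited). The gripper opens to 85 mm and grips with 20 to 120 N. Pads are 22 mm wide; open, the fingers measure 114 mm over their backs; the gripper's body (76 mm by 85 mm) begins 54 mm behind the grasp point. The pads swing forward as they close: fully open they stand 13 mm farther back than shut.
Start: joints at [1.118, 0.124, 1.65, -0, 1.367, -0.083], TCP at [234.949, 606.04, 250.322] pointing down, gripper open.
Joint ranges: [-2.61, 2.61], [-1.02, 2.33], [0.03, 2.71], [-1.35, 4.49], [0.32, 2.68], [-2.91, 2.91]. Speed limits (rad/s): [2.57, 2.57, 3.14, 3.14, 3.14, 3.14].

## Interface

Orientations are given as [roll, pitch, yaw] about the fixed x, y, z axes, in that order (R = Rz(yaw) Ry(pitch) Rx(roll)).
In Python, from bench import status, capture, finish_job, arm gives the robot as it stands. The module is installed in compiled form; this text tells all that it offers.
- The arm moves only by the tool servo_tool, never from a script. Its argument "moves" is a list of rows, each a list of 3 entries, a list of its own where there are three numbers: the opening, from 0 (shut) to 1 (fully open), then the shift along the tool's x, y, z in cm, then the turn about the tool's z in rad. In form: [[fingers, [dx, dy, dz], yaw], ...]. A call has 1 to 12 rows; each row is the pose to reach, as a shift and turn from the pose commanded when the call began, along the tool's axes at that moment; what a row does not reach only later rows make up. A row lasts 1/10 s, in which the tool goes at most 50 mm and 8.59 degrees, less where a joint would pass 70% of its speed; a pose out of reach is approached as far as the arm can. A call with a gripper value outside its range is refused whole. The fingers move at their own pace and stop on an object; "squeeze" is the grip in N (left out, the last holds). Time passes only in rows, so rows that repeat a pose let the fingers close. It gives the time, the measured TCP pose, the force and the opening at its end, in the units of the state.
- status.get_obs(): the state, without advancing time (a new reading comes with each control period).
- capture(name): name is "side" or "top" or "wrist"; returns a dict with "frame" (384x512x3 uint8, red, green, blue), "depth" (384x512 float32, mm along the optical axis (not along the pixel's ray), 0 where there is no reading), "fx", "fy", "cx", "cy" (pixels), "pose" (4x4, takes a point from camera to world coordinates). Camera axes: x right, y up, looking along -z (the intrinsics and any distortion apply to the point x, -y, -z); pixel columns grow to the right and rows downward; lengths in mm; the calibration is good to about 2 mm. The wrist camera is an equidistant fisheye: a pixel r from the principal point sees the ray r / f radians off the axis. A picture is of the moment at which its call begins.
- finish_job(): hands the job in, once; it reports no verdict.
The state is a dict: "t": time; "qpos": joint angles; "qd": joint speeds; "joint_efforts": joint torques, N m; "ee_pos": TCP position; "tool_rot": TCP orientation; "force": force on the tool from outside, world axes, zero at the start; "torque": the same for the moment, N m; "width": finger opening in mm.
Only numpy, scipy, OpenCV 4.12 (cv2) and the standard library are available. Lean on these libraries where they do the work, as an engineer would, in place of code of your own. Each camera call takes 0.05 s, during which the arm holds its last target.

## Working session

There is one attempt and no reset: what is moved stays moved. The work goes in short steps, Python scripts to look and compute and a tool call to move; the robot and the scene stay as the last step left them, time stands still between calls to the robot, and variables do not carry over. Pictures are saved under pics/ and viewed, and the job is handed in when it is done.

Besides the shell and the picture viewer there is one more tool, called after "Request:" as name(argument=value, ...) on one line, values as JSON. servo_tool: Moves the arm, as the interface text tells. Its arguments: {"type":"object","properties":{"moves":{"type":"array","items":{"type":"array"}},"squeeze":{"type":"number"}},"required":["moves"]}

```bash
mkdir -p pics
cat > h.py <<'E'
import numpy as np, cv2
from bench import status, capture, arm
def shot(n,f,crop=None,s=1):
    c=capture(n); im=c["frame"][:,:,::-1]
    np.savez(f"pics/{f}.npz",**c)
    cv2.imwrite(f"pics/{f}.png",im); return c
def crop(f,x0,y0,x1,y1,s,o):
    im=cv2.imread(f"pics/{f}.png")[y0:y1,x0:x1]
    cv2.imwrite(f"pics/{o}.png",cv2.resize(im,None,fx=s,fy=s,interpolation=cv2.INTER_CUBIC))
def cloud(f):
    c=np.load(f"pics/{f}.npz"); d=c["depth"]; v,u=np.mgrid[0:384,0:512]
    x=(u-c["cx"])/c["fx"]*d; y=-(v-c["cy"])/c["fy"]*d
    P=np.stack([x,y,-d,np.ones_like(d)],-1)@c["pose"].T
    P=P[...,:3]; P[d==0]=np.nan; return P
def pix(f,u,v,z):
    "point at height z along the pixel ray"
    c=np.load(f"pics/{f}.npz"); r=np.array([(u-c["cx"])/c["fx"],-(v-c["cy"])/c["fy"],-1])
    r=c["pose"][:3,:3]@r; o=c["pose"][:3,3]; return o+r*(z-o[2])/r[2]
E
python3 - <<'E'
from h import *
for n in("top","side","wrist"):
    c=shot(n,n+"0"); print(n,c["fx"],c["cx"],c["cy"],c["pose"].round(3).tolist())
print(status.get_obs())
E
```

```text
top 424.40246684632865 253.00142751101748 191.87245247254938 [[-0.011, 0.999, -0.05, 452.593], [-1.0, -0.011, -0.005, -53.648], [-0.006, 0.05, 0.999, 1405.012], [0.0, 0.0, 0.0, 1.0]]
side 494.1963290100329 262.53421858416897 188.70277355261751 [[0.983, 0.09, -0.161, 249.071], [-0.183, 0.346, -0.92, -1521.656], [-0.027, 0.934, 0.357, 730.498], [0.0, 0.0, 0.0, 1.0]]
wrist 297.3186396354542 258.9843107056576 185.40544177032135 [[0.361, -0.892, -0.272, 166.104], [0.933, 0.344, 0.108, 632.412], [-0.002, -0.293, 0.956, 374.611], [0.0, 0.0, 0.0, 1.0]]
{'t': 0.15, 'qpos': array([ 1.11835200e+00,  1.24337543e-01,  1.65134466e+00,  3.24881794e-05,
        1.36749180e+00, -8.25966927e-02]), 'qd': array([ 7.29290727e-05, -9.99003065e-04, -5.66348704e-03, -1.53294874e-03,
        1.74010615e-04,  3.46841059e-04]), 'joint_efforts': array([ 1.07704727e-03, -4.24224865e+01, -3.66015851e+01, -1.41634696e-04,
        4.63764285e-03,  2.88622766e-05]), 'ee_pos': array([234.78468125, 605.64994735, 249.35611797]), 'tool_rot': array([-3.14001932e+00, -1.62165875e-04,  2.77173830e+00]), 'force': array([-0.18769745, -0.39086618, -0.51951034]), 'torque': array([ 0.05234195, -0.00505446,  0.00987882]), 'width': 85.756527700932}
```

View pics/top0.png

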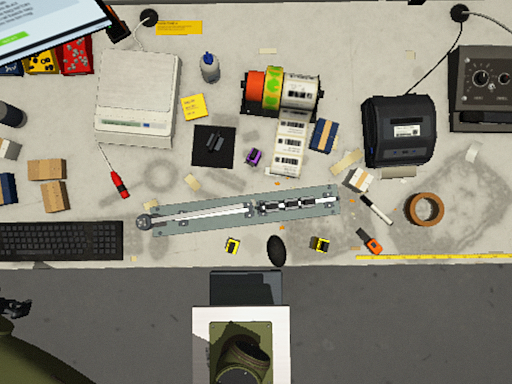

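View pics/side0.png

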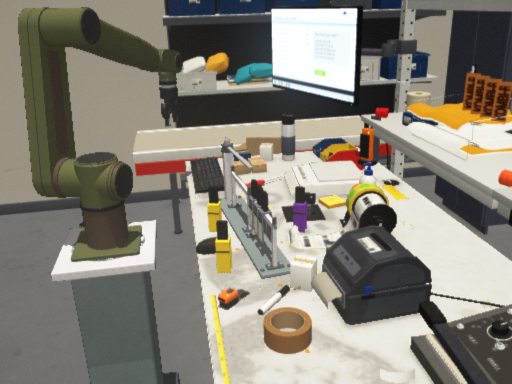

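View pics/wrist0.png

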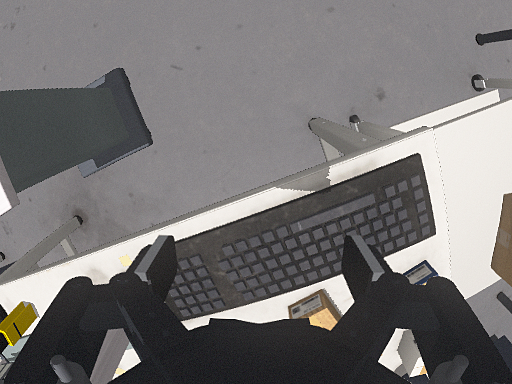

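Run:
```python
from h import *
crop("top0",125,110,355,265,3.4,"top0a")
crop("side0",185,130,345,285,4,"side0a")
```

```text
(no output)
```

View pics/top0a.png

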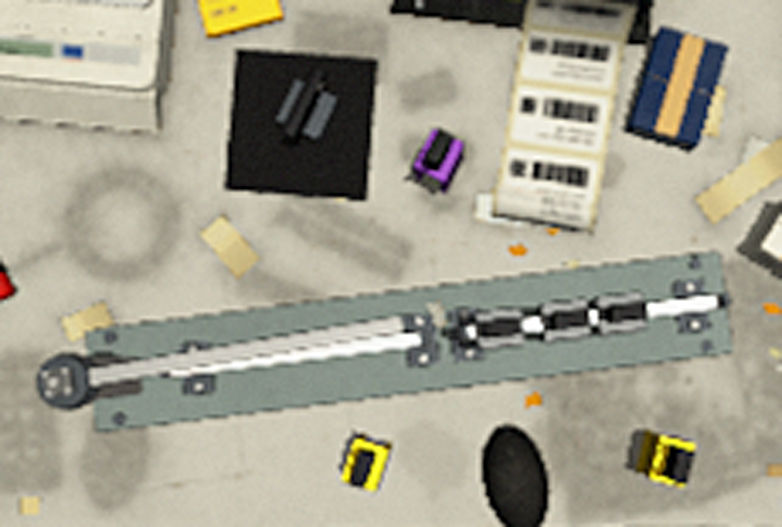

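View pics/side0a.png

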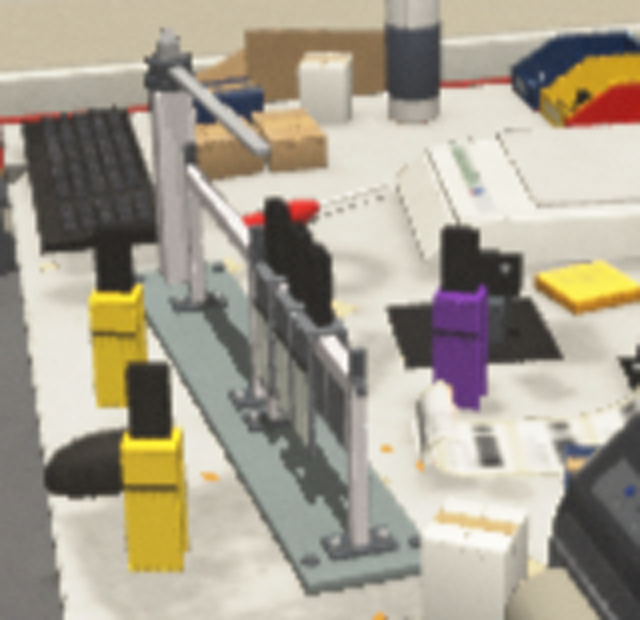

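Run:
```python
from h import *
P=cloud("top0")
Z=P[...,2]
roi=np.zeros_like(Z,bool); roi[180:245,125:350]=1
def ax(m):
    q=P[m]; c=np.median(q,0); return len(q),q.mean(0).round(1),q.min(0).round(1),q.max(0).round(1)
for lo,hi in((145,156),(160,175),(195,220),(235,252),(255,270)):
    print(lo,hi,ax(roi&(Z>lo)&(Z<hi)))
print("base",ax(roi&(Z>8)&(Z<16)))
# rail line
m=roi&(Z>146)&(Z<154); q=P[m]; c=q.mean(0); u,s,vt=np.linalg.svd(q[:,:2]-c[:2]); print(c,vt[0],np.arctan2(-vt[0][0],vt[0][1]))
m=roi&(Z>200)&(Z<218);lab,n=0,0
import cv2
n,l,st,ce=cv2.connectedComponentsWithStats(m.astype(np.uint8))
for i in range(1,n):
    if st[i][4]>3: print(ce[i],ax(l==i))
m=roi&(Z>234)&(Z<250); q=P[m]; print("bar",q.min(0),q.max(0)); c=q.mean(0); u,s,vt=np.linalg.svd(q[:,:2]-c[:2]); print(c,vt[0])
# base plate min area rect
m=roi&(Z>7)&(Z<17); r=cv2.minAreaRect(P[m][:,:2].astype(np.float32)); print(r)
# mat / handle
r2=np.zeros_like(roi); r2[115:175,185:245]=1
m=r2&(Z>60); print("grip",ax(m), cv2.minAreaRect(P[m][:,:2].astype(np.float32)))
m=r2&(Z>30)&(Z<46); print("hub",ax(m),cv2.minAreaRect(P[m][:,:2].astype(np.float32)))
im=cv2.imread("pics/top0.png"); m=r2&(im.max(2)<70)&(Z<12); print("mat",cv2.minAreaRect(P[m][:,:2].astype(np.float32)))
```

```text
145 156 (527, array([466.8, -82.4, 151.1]), array([ 360.3, -294.9,  145.1]), array([501.8, 239.3, 156. ]))
160 175 (56, array([466.4, -76.7, 166. ]), array([ 363.7, -297.9,  160.1]), array([500.5, 239.5, 174. ]))
195 220 (192, array([473.4, -99.4, 211.2]), array([ 411.7, -221.8,  195.4]), array([493.7, 266.4, 218.7]))
235 252 (74, array([433.2, 250.7, 240.9]), array([412.7, 156.7, 235. ]), array([453.9, 274.7, 251.9]))
255 270 (22, array([433.3, 255.3, 259.1]), array([427. , 247.4, 255.2]), array([440.5, 261.5, 262.2]))
base (3375, array([463.4, -19.4,  11.9]), array([ 350.2, -362.3,    8. ]), array([560.6, 376. ,  16. ]))
[465.80225762 -66.60348318 150.28596986] [-0.11295271  0.99360036] 0.1131942834309137
[310.09259259 200.75925926] (54, array([ 486. , -207.9,  211.4]), array([ 479.7, -221.8,  205.4]), array([ 493.7, -193.6,  217.2]))
[293.09259259 202.85185185] (54, array([ 480.6, -160.1,  210.7]), array([ 474.5, -174.3,  201.2]), array([ 488.6, -145.8,  215.6]))
[272.81132075 205.52830189] (53, array([ 473.7, -102.9,  211. ]), array([ 466.8, -117.6,  205.7]), array([480.9, -89.4,
[... 411 characters left out ...]
274.6680326  249.44465861]
[435.22022573 237.74990688 237.83984307] [-0.16218992  0.98675956]
((457.7126770019531, 7.792755126953125), (738.3775024414062, 210.4579620361328), 89.34432983398438)
grip (124, array([684.6,  72.5,  80.5]), array([653.4,  53.1,  60.1]), array([718.8,  93.1,  89.4])) ((686.1075439453125, 73.10155487060547), (14.53797435760498, 69.36260986328125), 63.99239730834961)
hub (89, array([684.8,  70.7,  41.9]), array([654.6,  45.2,  30.5]), array([713.6, 100.9,  46. ])) ((681.0182495117188, 76.30938720703125), (45.04071807861328, 56.888877868652344), 63.28506088256836)
mat ((677.0776977539062, 84.73638153076172), (137.69638061523438, 138.75051879882812), 84.70916748046875)
```

Run:
```python
from h import *
P=cloud("top0"); Z=P[...,2]
roi=np.zeros_like(Z,bool); roi[195:240,135:262]=1
def line(m):
    q=P[m]; c=q.mean(0); u,s,vt=np.linalg.svd(q[:,:2]-c[:2]); v=vt[0]*np.sign(vt[0][1]); return len(q),c.round(1),v.round(4),np.arctan2(-v[0],v[1]).round(4), q[:,1].min().round(1),q[:,1].max().round(1)
print("bar",line(roi&(Z>224)&(Z<233)&(P[...,1]<225)))
print("outrail",line(roi&(Z>147)&(Z<153)&(P[...,1]<225)))
roi[:]=0; roi[190:220,255:345]=1
print("stock",line(roi&(Z>147)&(Z<153)))
print("posts",line(roi&(Z>165)&(Z<175)))
# collar & spindle
roi[:]=0; roi[210:235,130:160]=1
for a,b in((230,238),(238,258),(258,265)):
  m=roi&(Z>a)&(Z<b); q=P[m]; print(a,len(q),q.mean(0).round(1),cv2.minAreaRect(q[:,:2].astype(np.float32)))
for v in range(212,234): print(v,Z[v,134:158].round(0).astype(int).tolist())
```

```text
bar (429, array([457.5, 102. , 229.3]), array([-0.1575,  0.9875]), np.float64(0.1581), np.float64(-19.8), np.float64(224.7))
outrail (175, array([454.3,  56.1, 149.8]), array([-0.133 ,  0.9911]), np.float64(0.1334), np.float64(-32.1), np.float64(184.5))
stock (148, array([ 484.4, -200.1,  150.5]), array([-0.1126,  0.9936]), np.float64(0.1128), np.float64(-294.9), np.float64(-76.4))
posts (18, array([ 481.7, -171.1,  169.8]), array([-0.112 ,  0.9937]), np.float64(0.1122), np.float64(-297.9), np.float64(-70.2))
230 146 [433.9 249.3 233.5] ((430.9551696777344, 246.07789611816406), (60.82561492919922, 43.22706604003906), 76.70597839355469)
238 49 [433.  252.8 249.3] ((432.0850830078125, 255.2351837158203), (25.26399803161621, 25.877607345581055), 71.2688980102539)
258 15 [433.3 255.2 260.2] ((433.6658020019531, 255.0004425048828), (10.929194450378418, 9.425060272216797), 63.32581329345703)
212 [0, 1, 2, -3, 3, -6, -3, -2, -3, 1, 4, -7, -5, 1, -8, -5, -2, 19, 10, 14, 10, 10, 12, 14]
213 [0, -1, -5, 3, 1, 5, -1, 1, 5, -3, 219, 215, 212, -2, 4, 5, -1, 10, 13, 12, 11, 8, 13, 9]
214 [-2, 2, -
[... 1654 characters left out ...]
35, 234, 231, 231, 233, 233, 215, 220, 202, 15, 9, 8, 11, 9]
228 [-3, 0, -2, 0, 2, 237, 238, 236, 234, 234, 228, 236, 232, 236, 228, 217, 215, -5, -3, 8, 9, 8, 12, 11]
229 [5, 2, -5, -2, 2, 2, -2, 231, 236, 234, 234, 234, 229, 218, 219, 210, 0, -2, -1, 12, 11, 15, 7, 8]
230 [-6, -3, -2, 3, 2, 2, -3, 2, -1, -3, -3, 5, -2, 2, -2, 1, 2, -2, -3, 10, 12, 18, 11, 13]
231 [-1, -8, 0, -1, -6, 4, 0, -4, -4, -3, -4, 2, 0, 0, 0, -5, 5, 0, -8, 12, 6, 10, 12, 13]
232 [0, -2, 0, 8, -3, 0, -1, 2, -4, -1, -7, -6, 1, -7, -3, 2, -2, -5, -1, 7, 13, 15, 12, 10]
233 [0, 4, 3, -1, -1, 3, -2, -1, -7, -4, 0, -3, -3, 0, 4, -2, -2, 1, 5, 11, 10, 10, 12, 12]<stdin>:15: RuntimeWarning: invalid value encountered in cast
```

```bash
cat >> h.py <<'E'
def go(x,y,z,yawdeg,base=None):
    o=status.get_obs(); p=o["ee_pos"]; w=o["tool_rot"][2]
    d=np.array([x,y,z])-p; c,s=np.cos(w),np.sin(w)
    t=np.array([c*d[0]+s*d[1], s*d[0]-c*d[1], -d[2]])/10
    dy=-(np.radians(yawdeg)-w); dy=(dy+np.pi)%(2*np.pi)-np.pi
    print("shift cm",t.round(2),"turn",round(dy,3),"from",p.round(1),"yaw",round(np.degrees(w),1),"rows>=",max(np.linalg.norm(t)/5,abs(dy)/.15).round(1))
YR=0.1135; EY=np.array([-np.sin(YR),np.cos(YR)]); EX=np.array([np.cos(YR),np.sin(YR)])
E
python3 - <<'E'
from h import *
go(686,73,350,154)
E
```

```text
shift cm [-61.32 -33.35 -10.06] turn 0.084 from [234.8 605.6 249.4] yaw 158.8 rows>= 14.1
```

Request:
servo_tool(moves=[[1,[0,0,-5],0],[1,[0,0,-10],0],[1,[-4,-2,-10],0],[1,[-8,-4,-10],0],[1,[-12,-6.5,-10],0],[1,[-16,-8.7,-10],0.04],[1,[-20,-10.9,-10],0.084],[1,[-24,-13,-10],0.084],[1,[-28,-15.2,-10],0.084],[1,[-32,-17.4,-10],0.084],[1,[-36,-19.6,-10],0.084],[1,[-40,-21.8,-10],0.084]])

```text
t: 1.35
ee_pos: [529.9, 256.6, 350.1]
tool_rot: [-3.142, -0.0, 2.688]
force: [0.5, 0.5, 0.7]
width: 85.3
```

Run:
```python
from h import *
go(686,73,260,154)
```

```text
shift cm [-22.08  -9.65   9.01] turn -0.0 from [529.9 256.6 350.1] yaw 154.0 rows>= 5.1
```

Request:
servo_tool(moves=[[1,[-4,-1.8,0],0],[1,[-8,-3.6,0],0],[1,[-12,-5.4,2],0],[1,[-16,-7.1,5],0],[1,[-20,-8.8,8],0],[1,[-22,-9.6,9],0],[1,[-22,-9.6,9],0],[1,[-22,-9.6,9],0]])

```text
t: 2.15
ee_pos: [684.5, 75.2, 259.4]
tool_rot: [-3.141, -0.002, 2.687]
force: [0.3, 0.9, 0.0]
width: 85.2
```

Run:
```python
from h import *
shot("wrist","w1"); shot("top","t1")
go(686,73,260,154)
crop("w1",100,80,420,320,2.4,"w1a")
```

```text
shift cm [-0.26 -0.25  0.15] turn 0.001 from [684.7  76.4 261.5] yaw 154.0 rows>= 0.1
```

View pics/w1a.png

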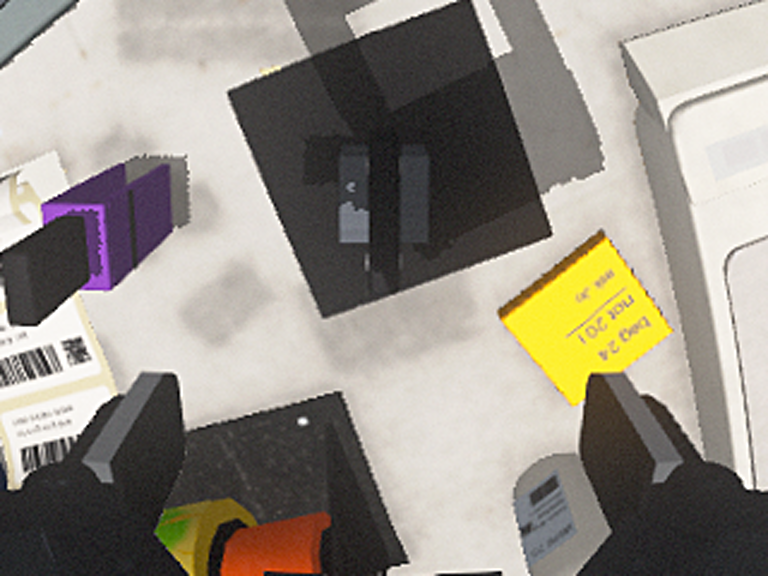

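```bash
cat >> h.py <<'E'
def wcloud(f):
    c=np.load(f"pics/{f}.npz"); d=c["depth"]; v,u=np.mgrid[0:384,0:512]
    a=(u-c["cx"])/c["fx"]; b=(v-c["cy"])/c["fy"]; r=np.hypot(a,b); k=np.where(r>1e-6,np.tan(np.minimum(r,1.5))/np.maximum(r,1e-6),1)
    P=np.stack([a*k*d,-b*k*d,-d,np.ones_like(d)],-1)@c["pose"].T
    P=P[...,:3]; P[(d==0)|(r>1.4)]=np.nan; return P
def rect(m,P): 
    q=P[m]; return len(q),q.mean(0).round(1),cv2.minAreaRect(q[:,:2].astype(np.float32))
E
python3 - <<'E'
from h import *
P=wcloud("w1");Z=P[...,2]; near=(np.hypot(P[...,0]-686,P[...,1]-73)<60)
print(rect(near&(Z>77)&(Z<92),P)); print("hub",rect(near&(Z>36)&(Z<52),P))
print("mat",np.nanmedian(Z[near&(Z<15)]))
n=np.hypot(P[...,0]-680,P[...,1]-85)<115
im=cv2.imread("pics/w1.png"); m=n&(im.max(2)<62)&(Z<9)&(Z>-3); print("mat",rect(m,P))
P=cloud("t1");Z=P[...,2]; near=(np.hypot(P[...,0]-686,P[...,1]-73)<60)
print(rect(near&(Z>77)&(Z<92),P))
E
```

```text
(844, array([685.8,  74.7,  85.3]), ((686.2694091796875, 74.38385009765625), (15.228639602661133, 69.33184814453125), 63.8006706237793))
hub (885, array([686.4,  75.2,  45.8]), ((681.48291015625, 77.35645294189453), (43.16061019897461, 56.893096923828125), 64.22771453857422))
mat 5.896019841049252
mat (7048, array([669.8,  96.4,   5.9]), ((678.6868896484375, 84.25183868408203), (138.75059509277344, 138.93038940429688), 84.86862182617188))
(6, array([674.8,  84.1,  83.4]), ((675.4910888671875, 84.63013458251953), (3.3160977363586426, 9.51588249206543), 87.8896255493164))
```

Run:
```python
from h import *
go(686.2,74.2,69,153.9)
```

```text
shift cm [-0.23 -0.13 19.25] turn 0.003 from [684.7  76.4 261.5] yaw 154.0 rows>= 3.9
```

Request:
servo_tool(moves=[[1,[-0.23,-0.13,3],0],[1,[-0.23,-0.13,6],0],[1,[-0.23,-0.13,9],0],[1,[-0.23,-0.13,12],0],[1,[-0.23,-0.13,15],0],[1,[-0.23,-0.13,17],0],[1,[-0.23,-0.13,18.5],0],[1,[-0.23,-0.13,19.2],0],[1,[-0.23,-0.13,19.2],0],[1,[-0.23,-0.13,19.2],0]])

```text
t: 3.25
ee_pos: [687.2, 73.6, 69.9]
tool_rot: [3.14, 0.002, 2.688]
force: [-0.3, -0.5, 0.2]
width: 85.4
```

Request:
servo_tool(moves=[[0.5,[0,0,0],0],[0.2,[0,0,0],0],[0,[0,0,0],0],[0,[0,0,0],0],[0,[0,0,0],0],[0,[0,0,0],0],[0,[0,0,0],0],[0,[0,0,0],0],[0,[0,0,0],0],[0,[0,0,0],0],[0,[0,0,0],0],[0,[0,0,0],0]], squeeze=60)

```text
t: 4.45
ee_pos: [686.3, 73.3, 68.3]
tool_rot: [3.142, -0.0, 2.688]
force: [-0.1, 0.5, -1.0]
width: 13.3
```

Request:
servo_tool(moves=[[0,[0,0,-2],0],[0,[0,0,-5],0],[0,[0,0,-8],0],[0,[0,0,-11],0],[0,[0,0,-14],0],[0,[0,0,-17],0],[0,[0,0,-20],0],[0,[0,0,-23],0],[0,[0,0,-26],0],[0,[0,0,-28.5],0],[0,[0,0,-28.5],0]])

```text
t: 5.55
ee_pos: [687.5, 73.3, 358.4]
tool_rot: [3.138, 0.007, 2.688]
force: [1.5, -0.3, -0.9]
width: 13.3
```

Run:
```python
from h import *
go(433.4,255.0,352,99.1)
```

```text
shift cm [30.8   5.19  0.64] turn 0.958 from [687.5  73.3 358.4] yaw 154.0 rows>= 6.4
```

Request:
servo_tool(moves=[[0,[2.8,0.5,0],0.08],[0,[5.6,0.9,0],0.16],[0,[8.4,1.4,0],0.25],[0,[11.2,1.9,0],0.34],[0,[14,2.4,0],0.43],[0,[16.8,2.8,0],0.52],[0,[19.6,3.3,0],0.61],[0,[22.4,3.8,0],0.7],[0,[25.2,4.2,0],0.79],[0,[28,4.7,0],0.88],[0,[30,5.1,0],0.95],[0,[30.8,5.2,0],0.958]])

```text
t: 6.75
ee_pos: [430.5, 255.7, 351.1]
tool_rot: [-3.139, 0.001, 1.731]
force: [-0.6, 0.0, -2.0]
width: 13.4
```

Request:
servo_tool(moves=[[0,[0,0,0],0],[0,[0,0,0],0],[0,[0,0,0],0]])

```text
t: 7.05
ee_pos: [432.9, 254.5, 352.8]
tool_rot: [-3.141, 0.001, 1.729]
force: [0.6, 0.5, -1.4]
width: 13.3
```

Run:
```python
from h import *
shot("wrist","w2"); shot("side","s2")
go(433.4,255.0,352,99.1); print(status.get_obs()["force"])
crop("w2",100,60,420,300,2.4,"w2a")
crop("side0",185,100,345,220,5,"s0b")
crop("s2",185,80,345,200,5,"s2b")
```

```text
shift cm [0.03 0.06 0.11] turn -0.001 from [432.8 254.6 353.1] yaw 99.1 rows>= 0.0
[-0.4406709  -1.05461843 -1.67035603]
```

View pics/w2a.png

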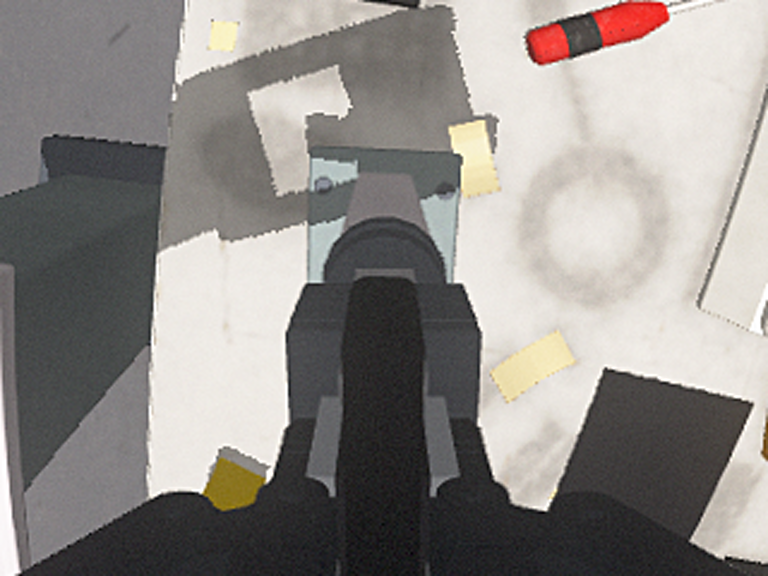

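View pics/s2b.png

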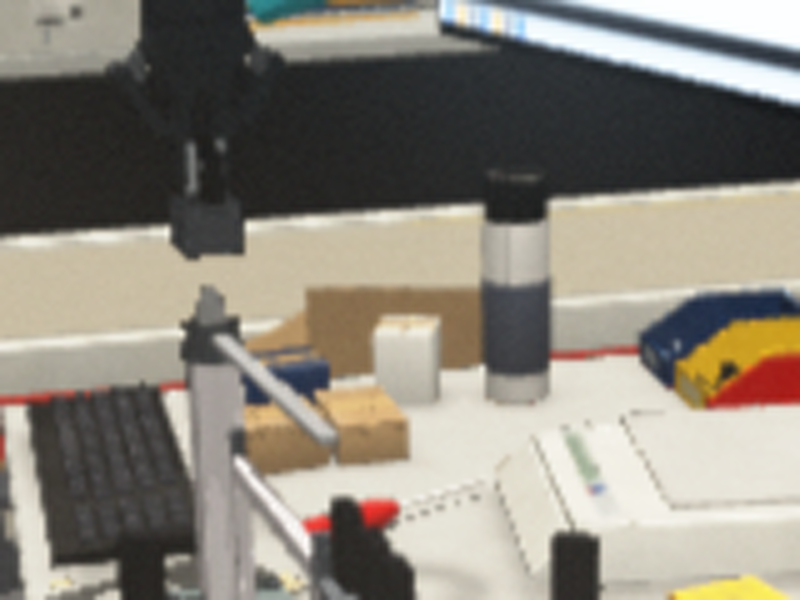

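Request:
servo_tool(moves=[[0,[0.03,0.06,1],0],[0,[0.03,0.06,1.8],0],[0,[0.03,0.06,2.5],0],[0,[0.03,0.06,3.1],0],[0,[0.03,0.06,3.6],0],[0,[0.03,0.06,4.0],0],[0,[0.03,0.06,4.3],0],[0,[0.03,0.06,4.3],0]])

```text
t: 7.95
ee_pos: [432.6, 255.4, 309.9]
tool_rot: [-3.141, 0.0, 1.73]
force: [0.2, 0.2, -2.2]
width: 13.4
```

Request:
servo_tool(moves=[[0,[0,0,0.3],0],[0,[0,0,0.6],0],[0,[0,0,0.9],0],[0,[0,0,1.1],0],[0,[0,0,1.1],0],[0,[0,0,1.1],0]])

```text
t: 8.55
ee_pos: [432.8, 255.5, 299.3]
tool_rot: [-3.142, 0.0, 1.73]
force: [-0.2, -1.2, -2.7]
width: 13.3
```

Request:
servo_tool(moves=[[0,[0.05,-0.05,0.1],-0.09],[0,[0.05,-0.05,0.1],-0.18],[0,[0.05,-0.05,0.1],-0.27],[0,[0.05,-0.05,0.1],-0.36],[0,[0.05,-0.05,0.1],-0.45],[0,[0.05,-0.05,0.1],-0.54],[0,[0.05,-0.05,0.1],-0.63],[0,[0.05,-0.05,0.1],-0.72],[0,[0.05,-0.05,0.1],-0.81],[0,[0.05,-0.05,0.1],-0.9],[0,[0.05,-0.05,0.1],-0.99],[0,[0.05,-0.05,0.1],-1.08]])

```text
t: 9.75
ee_pos: [433.4, 256.4, 298.7]
tool_rot: [3.138, 0.003, 2.813]
force: [4.6, 3.2, -4.4]
width: 13.2
```

Request:
servo_tool(moves=[[0,[0,0,0],-0.03],[0,[0,0,0],-0.06],[0,[0,0,0],-0.06]])

```text
t: 10.05
ee_pos: [433.4, 256.4, 298.7]
tool_rot: [3.139, 0.003, 2.869]
force: [4.0, 2.6, -5.3]
width: 13.4
```

Run:
```python
from h import *
shot("top","t3"); o=status.get_obs(); print(o["torque"],o["force"],o["tool_rot"],o["ee_pos"],o["width"])
P=cloud("t3"); Z=P[...,2]
m=(np.hypot(P[...,0]-433,P[...,1]-255)<282)&(np.hypot(P[...,0]-433,P[...,1]-255)>90)&(Z>220)&(Z<236)
m&=P[...,0]>440
q=P[m]; c=q.mean(0);u,s,vt=np.linalg.svd(q[:,:2]-c[:2]); print(len(q),c,vt[0]); d=c[:2]-[433.4,255]; print("keeper",np.arctan2(d[0],-d[1])-.1135, np.arctan2(abs(vt[0][0]),abs(vt[0][1]))-.1135)
crop("t3",125,60,355,265,3.4,"t3a")
```

```text
[ 0.51075835 -1.05670573 -0.02835102] [ 4.64196481  2.85411894 -5.42106038] [3.13870084e+00 3.13002310e-03 2.86879075e+00] [433.37593061 256.4231645  298.70372976] 13.096738632003873
357 [597.98550185 173.35031719 229.32405971] [-0.89591908  0.44421729]
keeper 0.9967793586372494 0.9969958893632941
```

View pics/t3a.png

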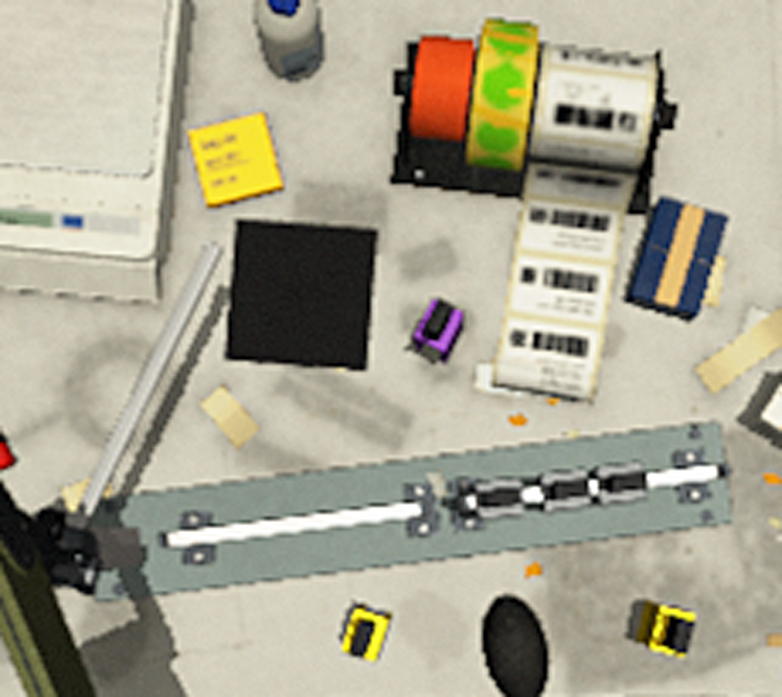

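Request:
servo_tool(moves=[[0,[0,0,0],-0.04],[0,[0,0,0],-0.08],[0,[0,0,0],-0.11],[0,[0,0,0],-0.125],[0,[0,0,0],-0.125]])

```text
t: 10.6
ee_pos: [433.4, 256.5, 298.7]
tool_rot: [3.139, 0.004, 2.993]
force: [5.7, 3.3, -4.4]
width: 13.5
```

```bash
cat >> h.py <<'E'
def keeper(f):
    P=cloud(f); Z=P[...,2]; r=np.hypot(P[...,0]-433,P[...,1]-255)
    m=(r<282)&(r>90)&(Z>220)&(Z<236)&(P[...,0]>438)
    q=P[m]; c=q.mean(0);u,s,vt=np.linalg.svd(q[:,:2]-c[:2]); d=c[:2]-[433.4,255]; print("keeper",len(q),np.arctan2(d[0],-d[1])-.1135, np.arctan2(abs(vt[0][0]),abs(vt[0][1]))-.1135)
E
python3 - <<'E'
from h import *
shot("top","t4"); keeper("t4"); o=status.get_obs(); print(o["torque"],o["force"],o["tool_rot"],o["ee_pos"],o["width"])
E
```

```text
keeper 358 1.098065812743715 1.0982990060733284
[ 0.63181003 -1.02987661 -0.36210499] [ 4.43675311  3.08058466 -4.18914195] [3.13873975 0.00357667 2.99285417] [433.4636469  256.48902925 298.72592967] 13.101964787206956
```

Request:
servo_tool(moves=[[0,[0,0,0],-0.015],[0,[0,0,0],-0.03],[0,[0,0,0],-0.03]])

```text
t: 10.95
ee_pos: [433.5, 256.5, 298.7]
tool_rot: [3.139, 0.004, 3.022]
force: [4.7, 3.8, -4.8]
width: 13.1
```

Run:
```python
from h import *
shot("top","t5"); keeper("t5"); o=status.get_obs(); print(o["torque"],o["force"],o["tool_rot"],o["ee_pos"],o["width"])
```

```text
keeper 360 1.0974139730997994 1.0991496850955988
[ 0.64661937 -1.11065611 -0.60456114] [ 4.37303589  3.06923047 -3.29552285] [3.13858608 0.00364069 3.02179996] [433.47768022 256.4947565  298.75995924] 13.106792977100127
```

Request:
servo_tool(moves=[[0,[0,0,0],0.06],[0,[0,0,0],0.06],[0.5,[0,0,0],0.06],[1,[0,0,0],0.06],[1,[0,0,0],0.06],[1,[0,0,0],0.06],[1,[0,0,0],0.06],[1,[0,0,0],0.06],[1,[0,0,-2],0.06],[1,[0,0,-5],0.06],[1,[0,0,-8],0.06],[1,[0,0,-11],0.06]])

```text
t: 12.2
ee_pos: [432.0, 255.8, 409.4]
tool_rot: [-3.141, -0.0, 2.965]
force: [0.2, 0.4, 0.2]
width: 85.5
```

Run:
```python
from h import *
shot("top","t6"); keeper("t6"); o=status.get_obs(); print(o["force"],o["width"])
go(474,-90,330,96.5)
shot("wrist","w6");crop("t6",125,60,355,265,3.4,"t6a")
```

```text
keeper 359 1.0975855521991877 1.0985727195303936
[-0.22043483 -0.13072866  4.46064472] 85.4765526517038
shift cm [-10.1  -33.38   8.58] turn 1.28 from [433.3 256.3 415.8] yaw 169.9 rows>= 8.5
```

View pics/w6.png

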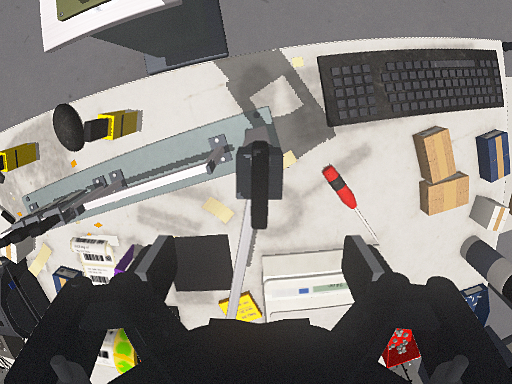

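Request:
servo_tool(moves=[[1,[-1,-3,0],0.11],[1,[-2,-6,0],0.22],[1,[-3,-9.2,0],0.34],[1,[-4,-12.4,0],0.46],[1,[-5,-15.6,0],0.58],[1,[-6,-18.8,0],0.7],[1,[-7,-22,1],0.82],[1,[-8,-25,3],0.94],[1,[-9,-28,5],1.06],[1,[-9.6,-31,7],1.18],[1,[-10.1,-33.4,8.6],1.28],[1,[-10.1,-33.4,8.6],1.28]])

```text
t: 13.5
ee_pos: [471.3, -92.4, 318.1]
tool_rot: [-3.135, -0.002, 1.68]
force: [-0.1, 0.7, 0.4]
width: 85.4
```

Request:
servo_tool(moves=[[1,[0,0,0],0],[1,[0,0,0],0],[1,[0,0,0],0]])

```text
t: 13.8
ee_pos: [473.3, -89.9, 323.5]
tool_rot: [3.14, 0.001, 1.687]
force: [0.1, -0.1, -0.4]
width: 85.3
```

Run:
```python
from h import *
shot("wrist","w7"); P=wcloud("w7"); Z=P[...,2]
m=(Z>203)&(Z<219)&(P[...,0]>440)&(P[...,0]<520)&(P[...,1]<-70)&(P[...,1]>-260)
n,l,st,ce=cv2.connectedComponentsWithStats(m.astype(np.uint8))
for i in range(1,n):
    if st[i][4]>30: print(ce[i],rect(l==i,P))
go(474,-103,330,96.5)
crop("w7",100,60,420,300,2.4,"w7a")
P=cloud("t6"); Z=P[...,2]
m=(Z>203)&(Z<219)&(P[...,0]>440)&(P[...,0]<520)&(P[...,1]<-70)&(P[...,1]>-260)
n,l,st,ce=cv2.connectedComponentsWithStats(m.astype(np.uint8))
for i in range(1,n):
    if st[i][4]>30: print(ce[i],rect(l==i,P))
```

```text
[256.96219931 198.66323024] (582, array([473.9, -99.8, 213.2]), ((474.16162109375, -101.746826171875), (13.659722328186035, 30.408899307250977), 6.822111129760742))
[256.99159664 257.17857143] (476, array([ 480.4, -156.7,  212.8]), ((480.7401428222656, -159.14183044433594), (13.227746963500977, 30.673892974853516), 6.254798412322998))
[256.96486486 297.06756757] (370, array([ 485.7, -203.7,  212.6]), ((486.02789306640625, -206.5239715576172), (12.239545822143555, 30.57546615600586), 6.730696201324463))
shift cm [-1.31 -0.08 -0.66] turn 0.002 from [473.3 -89.9 323.4] yaw 96.6 rows>= 0.3
[310.09259259 200.75925926] (54, array([ 486. , -207.9,  211.4]), ((485.79632568359375, -208.27005004882812), (13.53701400756836, 29.75697898864746), 7.799925327301025))
[293.18867925 202.81132075] (53, array([ 480.7, -160.3,  211.7]), ((480.4576416015625, -160.2750701904297), (13.651820182800293, 29.006969451904297), 6.650725841522217))
[272.81132075 205.52830189] (53, array([ 473.7, -102.9,  211.1]), ((474.00042724609375, -103.02185821533203), (13.418407440185547, 29.244277954101562), 8.858059883117676))
```

View pics/w7a.png

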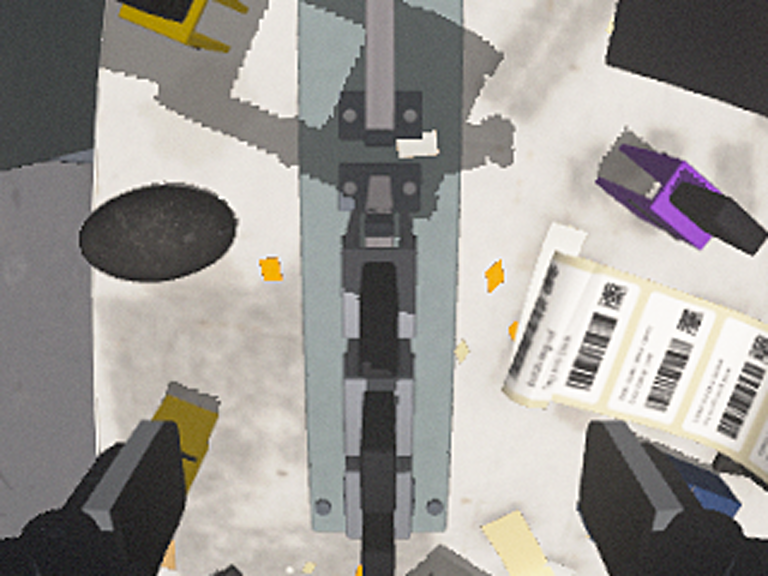

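Run:
```python
from h import *
go(474.1,-102.4,190,96.5)
```

```text
shift cm [-1.25 -0.06 13.34] turn 0.002 from [473.3 -89.9 323.4] yaw 96.6 rows>= 2.7
```

Request:
servo_tool(moves=[[1,[-1.25,-0.06,1],0],[1,[-1.25,-0.06,3],0],[1,[-1.25,-0.06,5],0],[1,[-1.25,-0.06,7],0],[1,[-1.25,-0.06,9],0],[1,[-1.25,-0.06,11],0],[1,[-1.25,-0.06,12.5],0],[1,[-1.25,-0.06,13.3],0],[1,[-1.25,-0.06,13.3],0],[1,[-1.25,-0.06,13.3],0]])

```text
t: 14.85
ee_pos: [474.1, -103.4, 190.0]
tool_rot: [3.141, 0.001, 1.685]
force: [-0.3, -0.6, 0.3]
width: 85.3
```

Request:
servo_tool(moves=[[0.5,[0,0,0],0],[0.2,[0,0,0],0],[0,[0,0,0],0],[0,[0,0,0],0],[0,[0,0,0],0],[0,[0,0,0],0],[0,[0,0,0],0],[0,[0,0,0],0],[0,[0,0,0],0],[0,[0,0,0],0]], squeeze=40)

```text
t: 15.85
ee_pos: [473.8, -103.2, 189.6]
tool_rot: [3.141, 0.0, 1.685]
force: [-1.1, -0.6, 2.7]
width: 13.4
```

Run:
```python
from h import *
T=np.array([453.9,75.2])+50*EY
go(*T,228,96.5); print(T, status.get_obs()["force"])
```

```text
shift cm [22.95  0.05 -3.84] turn 0.001 from [ 473.8 -103.2  189.6] yaw 96.5 rows>= 4.7
[448.23717662 124.87828934] [-1.05187664 -0.64198281  2.73206287]
```

Request:
servo_tool(moves=[[0,[0,0,-1],0],[0,[0,0,-2.2],0],[0,[0,0,-3.4],0],[0,[0,0,-4],0],[0,[0,0,-4],0],[0,[2,0,-4],0],[0,[4.5,0,-4],0],[0,[7,0,-4],0],[0,[9.5,0,-4],0],[0,[12,0.05,-4],0],[0,[14.5,0.05,-4],0],[0,[17,0.05,-4],0]])

```text
t: 17.05
ee_pos: [454.4, 66.8, 228.9]
tool_rot: [-3.141, -0.0, 1.685]
force: [-0.0, -0.3, -1.8]
width: 13.3
```

Request:
servo_tool(moves=[[0,[2.5,0,0],0],[0,[4.5,0,0],0],[0,[5.6,0,0],0],[0,[6,0,0],0],[0,[6,0,0],0],[0,[6,0,0],0],[0,[6,0,0],0]])

```text
t: 17.75
ee_pos: [448.2, 124.7, 229.3]
tool_rot: [-3.142, 0.0, 1.684]
force: [-0.4, 0.6, -1.5]
width: 13.5
```

Run:
```python
from h import *
T=np.array([453.9,75.2])+50*EY
go(*T,190,96.5); print(T, status.get_obs()["force"])
shot("wrist","w8"); shot("side","s8"); crop("s8",185,80,345,230,4,"s8a")
```

```text
shift cm [0.02 0.01 3.93] turn -0.001 from [448.2 124.7 229.3] yaw 96.5 rows>= 0.8
[448.23717662 124.87828934] [-0.40517159  0.57150045 -1.48114949]
```

View pics/w8.png

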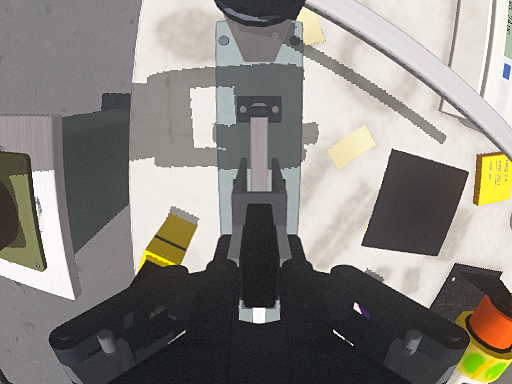

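View pics/s8a.png

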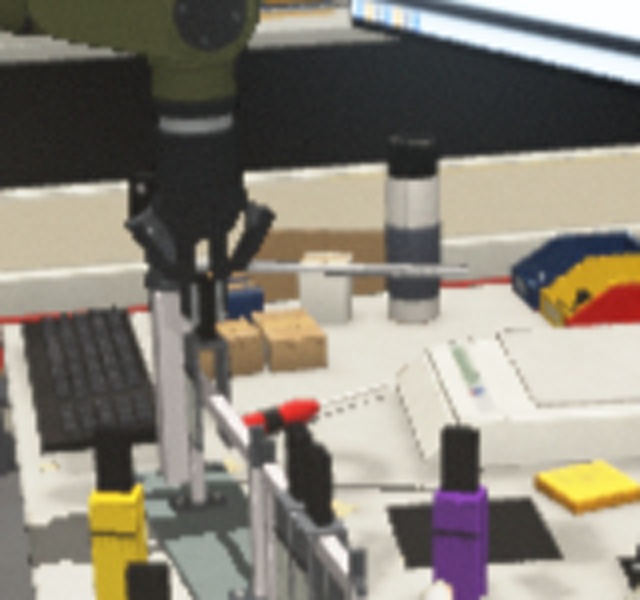

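Request:
servo_tool(moves=[[0,[0,0,1],0],[0,[0,0,2],0],[0,[0,0,3],0],[0,[0,0,3.6],0],[0,[0,0,3.9],0],[0,[0,0,3.95],0],[0,[0,0,3.95],0]])

```text
t: 18.55
ee_pos: [448.2, 125.5, 189.8]
tool_rot: [3.141, -0.0, 1.685]
force: [0.2, 0.4, -1.9]
width: 13.7
```

Request:
servo_tool(moves=[[0.3,[0,0,0],0],[0.7,[0,0,0],0],[1,[0,0,0],0],[1,[0,0,0],0],[1,[0,0,0],0],[1,[0,0,0],0],[1,[0,0,-1],0],[1,[0,0,-3],0],[1,[0,0,-5],0],[1,[0,0,-7],0],[1,[0,0,-7],0],[1,[0,0,-7],0]])

```text
t: 19.75
ee_pos: [448.2, 125.4, 260.2]
tool_rot: [3.14, -0.0, 1.685]
force: [0.3, 0.4, -0.5]
width: 85.3
```

```bash
cat >> h.py <<'E'
def tabs(f,w=True):
    P=wcloud(f) if w else cloud(f); Z=P[...,2]
    m=(Z>203)&(Z<221)&(P[...,0]>420)&(P[...,0]<520)&(P[...,1]<200)&(P[...,1]>-300)
    n,l,st,ce=cv2.connectedComponentsWithStats(m.astype(np.uint8))
    for i in range(1,n):
        if st[i][4]>20:
            r=rect(l==i,P); d=np.array(r[2][0])-[453.9,75.2]; print(ce[i].round(),r, "Zmed",np.median(Z[l==i]).round(1),"s,x on out",(d@EY).round(1),(d@EX).round(1))
E
python3 - <<'E'
from h import *
shot("wrist","w9"); tabs("w9"); go(480.6,-159.6,260,96.5); print(status.get_obs()["force"])
E
```

```text
[259. 212.] (991, array([448.6, 129.5, 213.1]), ((448.89483642578125, 127.60823059082031), (13.438885688781738, 29.17620086669922), 7.714289665222168)) Zmed 213.7 s,x on out 52.6 1.0
shift cm [-2.868e+01  2.000e-02 -8.000e-02] turn 0.001 from [447.7 125.3 259.2] yaw 96.5 rows>= 5.7
[ 0.0042457  -0.48417021 -0.44518175]
```

Request:
servo_tool(moves=[[1,[-2,0,0],0],[1,[-5,0,0],0],[1,[-8,0,0],0],[1,[-11,0,0],0],[1,[-14,0,0],0],[1,[-17,0,0],0],[1,[-20,0,0],0],[1,[-23,0,0],0],[1,[-26,0,0],0],[1,[-28,0,0],0],[1,[-28.7,0,0],0],[1,[-28.7,0,0],0]])

```text
t: 21.0
ee_pos: [480.2, -160.0, 258.5]
tool_rot: [-3.14, -0.001, 1.683]
force: [0.8, -0.3, -0.7]
width: 85.8
```

Request:
servo_tool(moves=[[1,[0,0,0],0],[1,[0,0,0],0],[1,[0,0,0],0]])

```text
t: 21.3
ee_pos: [480.7, -158.9, 259.8]
tool_rot: [3.142, -0.0, 1.686]
force: [-0.2, -0.6, 1.2]
width: 85.4
```

Run:
```python
from h import *
shot("wrist","w10"); tabs("w10"); go(480.6,-159.6,190,96.5)
```

```text
[258. 215.] (1009, array([ 480.5, -157.2,  213.1]), ((480.7054748535156, -159.15118408203125), (13.372607231140137, 29.680343627929688), 6.792160511016846)) Zmed 213.6 s,x on out -235.9 0.1
[257. 277.] (810, array([ 485.8, -204. ,  212.7]), ((486.0083923339844, -206.908447265625), (13.762190818786621, 30.806995391845703), 6.903670310974121)) Zmed 213.5 s,x on out -283.9 -0.0
shift cm [-0.06 -0.02  6.99] turn 0.002 from [ 480.7 -159.   259.9] yaw 96.6 rows>= 1.4
```

Request:
servo_tool(moves=[[1,[-0.05,0,2],0],[1,[-0.05,0,4],0],[1,[-0.05,0,5.7],0],[1,[-0.05,0,6.6],0],[1,[-0.05,0,7],0],[1,[-0.05,0,7],0],[0.5,[-0.05,0,7],0],[0,[-0.05,0,7],0],[0,[-0.05,0,7],0],[0,[-0.05,0,7],0],[0,[-0.05,0,7],0],[0,[-0.05,0,7],0]])

```text
t: 22.55
ee_pos: [480.8, -160.3, 190.1]
tool_rot: [3.142, 0.0, 1.685]
force: [-1.2, -0.3, 1.1]
width: 13.6
```

Request:
servo_tool(moves=[[0,[0,0,0],0],[0,[0,0,0],0],[0,[0,0,0],0],[0,[0,0,0],0],[0,[0,0,0],0]])

```text
t: 23.05
ee_pos: [480.8, -160.4, 190.1]
tool_rot: [3.142, 0.0, 1.685]
force: [-1.7, -0.4, 3.6]
width: 13.3
```

Run:
```python
from h import *
T=np.array([453.9,75.2])+0*EY
go(*T,230,96.5); print(T, status.get_obs()["force"])
```

```text
shift cm [ 2.371e+01  1.000e-02 -3.990e+00] turn 0.001 from [ 480.8 -160.4  190.1] yaw 96.5 rows>= 4.8
[453.9  75.2] [-1.69862311 -0.39766845  3.55695597]
```

Request:
servo_tool(moves=[[0,[0,0,-1],0],[0,[0,0,-2.2],0],[0,[0,0,-3.4],0],[0,[0,0,-4],0],[0,[0,0,-4],0],[0,[2,0,-4],0],[0,[4.5,0,-4],0],[0,[7,0,-4],0],[0,[9.5,0,-4],0],[0,[12,0,-4],0],[0,[14.5,0,-4],0],[0,[17,0,-4],0]])

```text
t: 24.25
ee_pos: [460.9, 9.7, 229.4]
tool_rot: [-3.141, -0.0, 1.685]
force: [0.3, -0.1, -0.8]
width: 13.6
```

Request:
servo_tool(moves=[[0,[2.5,0,0],0],[0,[4.5,0,0],0],[0,[6,0,0],0],[0,[6.7,0,0],0],[0,[6.7,0,0],0],[0,[6.7,0,0],0],[0,[6.7,0,0],0]])

```text
t: 24.95
ee_pos: [453.9, 74.6, 229.7]
tool_rot: [-3.141, 0.0, 1.684]
force: [0.7, -0.2, -2.4]
width: 13.3
```

Run:
```python
from h import *
T=np.array([453.9,75.2])+0*EY
go(*T,190,96.5); print(T, status.get_obs()["force"])
shot("wrist","w11")
```

```text
shift cm [0.06 0.01 3.97] turn -0.0 from [453.9  74.6 229.7] yaw 96.5 rows>= 0.8
[453.9  75.2] [ 0.74056607 -0.16102159 -2.35006052]
```

View pics/w11.png

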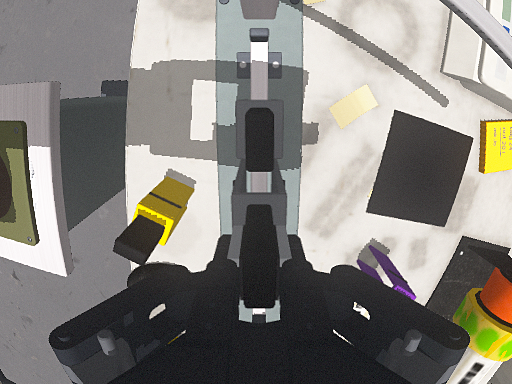

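Carrier 1 seated ahead (tab at 260,138) with a visible gap; the second is centred on the rail. Lowering.

Request:
servo_tool(moves=[[0,[0,0,1],0],[0,[0,0,2],0],[0,[0,0,3],0],[0,[0,0,3.6],0],[0,[0,0,3.9],0],[0,[0,0,3.95],0],[0,[0,0,3.95],0]])

```text
t: 25.7
ee_pos: [454.0, 75.3, 190.3]
tool_rot: [3.141, -0.0, 1.685]
force: [0.3, 0.6, -1.5]
width: 13.8
```

Request:
servo_tool(moves=[[0.3,[0,0,0],0],[0.7,[0,0,0],0],[1,[0,0,0],0],[1,[0,0,0],0],[1,[0,0,0],0],[1,[0,0,0],0],[1,[0,0,-1],0],[1,[0,0,-3],0],[1,[0,0,-5],0],[1,[0,0,-7],0],[1,[0,0,-7],0],[1,[0,0,-7],0]])

```text
t: 26.9
ee_pos: [454.0, 75.2, 260.8]
tool_rot: [3.14, 0.0, 1.685]
force: [0.4, -0.2, 0.3]
width: 85.2
```

Run:
```python
from h import *
shot("wrist","w12"); tabs("w12"); go(486,-207.2,260,96.5); print(status.get_obs()["force"])
```

```text
[259. 134.] (1135, array([448.9, 127.2, 213.6]), ((448.9628601074219, 126.93434143066406), (13.173315048217773, 29.242355346679688), 6.5275092124938965)) Zmed 213.7 s,x on out 52.0 1.0
[259. 213.] (996, array([454.4,  78.4, 213.1]), ((454.7368469238281, 76.5660629272461), (13.491756439208984, 29.596162796020508), 7.690104007720947)) Zmed 213.7 s,x on out 1.3 1.0
shift cm [-2.843e+01  2.000e-02 -3.000e-02] turn 0.001 from [453.5  75.2 259.7] yaw 96.5 rows>= 5.7
[ 1.20293001  0.36946922 -0.85163922]
```

Request:
servo_tool(moves=[[1,[-2,0,0],0],[1,[-5,0,0],0],[1,[-8,0,0],0],[1,[-11,0,0],0],[1,[-14,0,0],0],[1,[-17,0,0],0],[1,[-20,0,0],0],[1,[-23,0,0],0],[1,[-26,0,0],0],[1,[-27.8,0,0],0],[1,[-28.4,0,0],0],[1,[-28.4,0,0],0]])

```text
t: 28.15
ee_pos: [485.8, -206.9, 259.5]
tool_rot: [-3.14, -0.001, 1.684]
force: [0.0, 0.5, 0.4]
width: 85.7
```

Request:
servo_tool(moves=[[1,[0,0,0],0],[1,[0,0,0],0],[1,[0,0,0],0]])

```text
t: 28.45
ee_pos: [486.2, -206.1, 260.5]
tool_rot: [3.141, 0.0, 1.686]
force: [-0.7, -0.2, 0.2]
width: 84.9
```

Run:
```python
from h import *
shot("wrist","w13"); tabs("w13"); go(486,-207.2,190,96.5)
```

```text
[257. 216.] (993, array([ 485.7, -205. ,  213.1]), ((485.9740295410156, -206.92405700683594), (13.863086700439453, 29.96853256225586), 7.349300384521484)) Zmed 213.6 s,x on out -283.9 -0.1
shift cm [-0.1  -0.03  7.05] turn 0.002 from [ 486.2 -206.2  260.5] yaw 96.6 rows>= 1.4
```

Request:
servo_tool(moves=[[1,[-0.08,0,2],0],[1,[-0.08,0,4],0],[1,[-0.08,0,5.7],0],[1,[-0.08,0,6.6],0],[1,[-0.08,0,7.05],0],[1,[-0.08,0,7.05],0],[0.5,[-0.08,0,7.05],0],[0,[-0.08,0,7.05],0],[0,[-0.08,0,7.05],0],[0,[-0.08,0,7.05],0],[0,[-0.08,0,7.05],0],[0,[-0.08,0,7.05],0]])

```text
t: 29.7
ee_pos: [486.2, -207.8, 190.1]
tool_rot: [3.142, 0.0, 1.685]
force: [-0.8, -0.7, 2.1]
width: 13.6
```

Request:
servo_tool(moves=[[0,[0,0,0],0],[0,[0,0,0],0],[0,[0,0,0],0],[0,[0,0,0],0],[0,[0,0,0],0]])

```text
t: 30.2
ee_pos: [486.2, -207.9, 190.1]
tool_rot: [3.142, 0.0, 1.685]
force: [-2.1, 0.6, 5.1]
width: 13.5
```

Run:
```python
from h import *
T=np.array([453.9,75.2])-52*EY
go(*T,230,96.5); print(T, status.get_obs()["force"])
```

```text
shift cm [ 2.329e+01  1.000e-02 -3.990e+00] turn 0.001 from [ 486.2 -207.9  190.1] yaw 96.5 rows>= 4.7
[459.78933632  23.53457909] [-2.10503083  0.55406044  5.09033753]
```

Request:
servo_tool(moves=[[0,[0,0,-1],0],[0,[0,0,-2.2],0],[0,[0,0,-3.4],0],[0,[0,0,-4],0],[0,[0,0,-4],0],[0,[2,0,-4],0],[0,[4.5,0,-4],0],[0,[7,0,-4],0],[0,[9.5,0,-4],0],[0,[12,0,-4],0],[0,[14.5,0,-4],0],[0,[17,0,-4],0]])

```text
t: 31.4
ee_pos: [466.3, -37.8, 229.3]
tool_rot: [-3.141, -0.0, 1.685]
force: [-0.1, -0.5, -1.6]
width: 13.4
```

Request:
servo_tool(moves=[[0,[2.5,0,0],0],[0,[4.5,0,0],0],[0,[5.8,0,0],0],[0,[6.3,0,0],0],[0,[6.3,0,0],0],[0,[6.3,0,0],0],[0,[6.3,0,0],0]])

```text
t: 32.1
ee_pos: [459.8, 23.1, 229.8]
tool_rot: [-3.141, 0.0, 1.684]
force: [0.9, 0.8, -1.1]
width: 13.7
```

Run:
```python
from h import *
T=np.array([453.9,75.2])-52*EY
go(*T,190,96.5); print(T, status.get_obs()["force"])
shot("wrist","w14")
```

```text
shift cm [0.05 0.   3.98] turn -0.0 from [459.8  23.1 229.8] yaw 96.5 rows>= 0.8
[459.78933632  23.53457909] [ 0.87679647  0.75467755 -1.10601636]
```

View pics/w14.png

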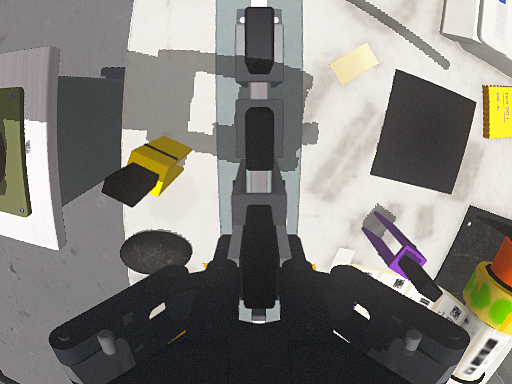

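Third carrier is in line (tab ~260,250), the other two ahead with gaps (258,40 and 260,138). Lower and release.

Request:
servo_tool(moves=[[0,[0,0,1],0],[0,[0,0,2],0],[0,[0,0,3],0],[0,[0,0,3.6],0],[0,[0,0,3.9],0],[0,[0,0,3.95],0],[0,[0,0,3.95],0]])

```text
t: 32.85
ee_pos: [459.8, 23.8, 190.3]
tool_rot: [3.141, 0.0, 1.685]
force: [-0.5, -0.4, -1.5]
width: 14.0
```

Request:
servo_tool(moves=[[0.3,[0,0,0],0],[0.7,[0,0,0],0],[1,[0,0,0],0],[1,[0,0,0],0],[1,[0,0,0],0],[1,[0,0,0],0],[1,[0,0,-1],0],[1,[0,0,-4],0],[1,[0,0,-8],0],[1,[0,0,-12],0],[1,[0,0,-16],0],[1,[0,0,-20],0]])

```text
t: 34.05
ee_pos: [459.4, 23.8, 392.9]
tool_rot: [3.14, 0.0, 1.685]
force: [-0.8, -0.2, 0.4]
width: 85.3
```

Run:
```python
from h import *
shot("wrist","w15"); tabs("w15"); shot("top","t15"); tabs("t15",False); keeper("t15"); go(433.4,256.2,405,165); print(status.get_obs()["force"])
crop("t15",125,90,355,265,3.4,"t15a")
```

```text
[259.  69.] (389, array([449.1, 126.4, 213.6]), ((449.3019104003906, 126.40805053710938), (13.160740852355957, 29.027965545654297), 6.538361549377441)) Zmed 213.7 s,x on out 51.4 1.2
[259. 118.] (368, array([454.6,  76.1, 213.7]), ((454.5400085449219, 75.96293640136719), (12.383255004882812, 29.08588409423828), 6.75591516494751)) Zmed 213.7 s,x on out 0.7 0.7
[259. 167.] (371, array([460.5,  25.1, 213.3]), ((460.5671691894531, 24.185447692871094), (12.82642936706543, 30.684703826904297), 6.4100470542907715)) Zmed 213.7 s,x on out -51.4 0.8
keeper 362 1.0976269755330221 1.099855915528503
shift cm [23.42 -0.13 -0.62] turn -1.195 from [461.4  23.7 398.8] yaw 96.5 rows>= 8.0
[ 0.92333292 -0.64191266  0.02136126]
```

View pics/t15a.png

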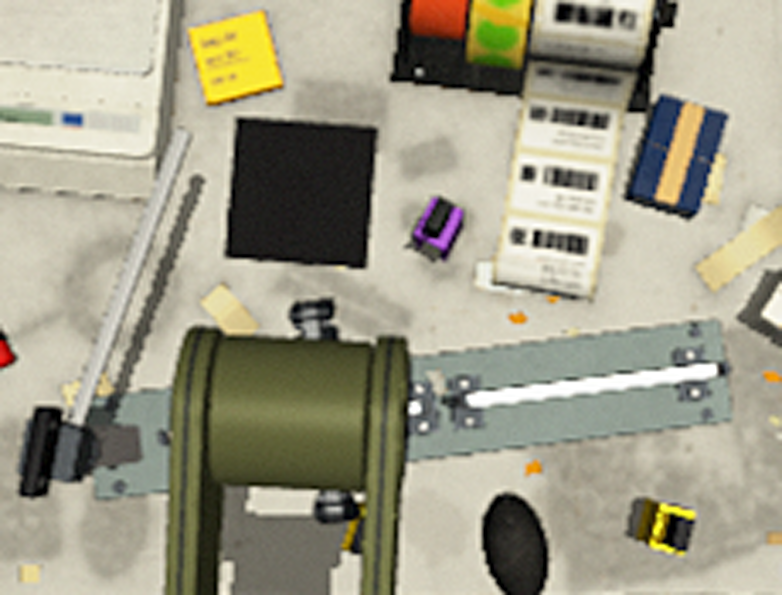

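Run:
```python
from h import *
shot("side","s15"); crop("s15",185,80,345,230,4,"s15a"); crop("t15",120,195,180,245,10,"t15b"); crop("t6",120,195,180,245,10,"t6b")
for f in("t6","t15"):
    P=cloud(f);Z=P[...,2]; near=(np.hypot(P[...,0]-433,P[...,1]-255)<70)
    for a,b in((226,240),(262,282),(300,325)):
        m=near&(Z>a)&(Z<b); print(f,a,rect(m,P) if m.sum()>3 else 0)
```

```text
t6 226 (88, array([474.5, 238.5, 230.1]), ((464.3244934082031, 239.96478271484375), (22.476594924926758, 69.04291534423828), 83.54364013671875))
t6 262 (72, array([443.5, 244.3, 272.7]), ((451.1456298828125, 251.4105682373047), (46.338836669921875, 33.06312942504883), 72.27337646484375))
t6 300 (89, array([446.7, 251. , 311.9]), ((433.2798767089844, 254.9488525390625), (14.627538681030273, 69.42025756835938), 79.28687286376953))
t15 226 (94, array([471.8, 238.3, 230.4]), ((457.43511962890625, 240.87109375), (22.842313766479492, 83.062744140625), 83.41263580322266))
t15 262 (154, array([431.6, 246.9, 273.4]), ((434.9568176269531, 254.5896453857422), (44.68050003051758, 65.98056030273438), 78.8216781616211))
t15 300 (175, array([433.3, 253.9, 311.9]), ((433.4603576660156, 255.0078125), (15.372411727905273, 69.35259246826172), 79.03953552246094))
```

View pics/s15a.png

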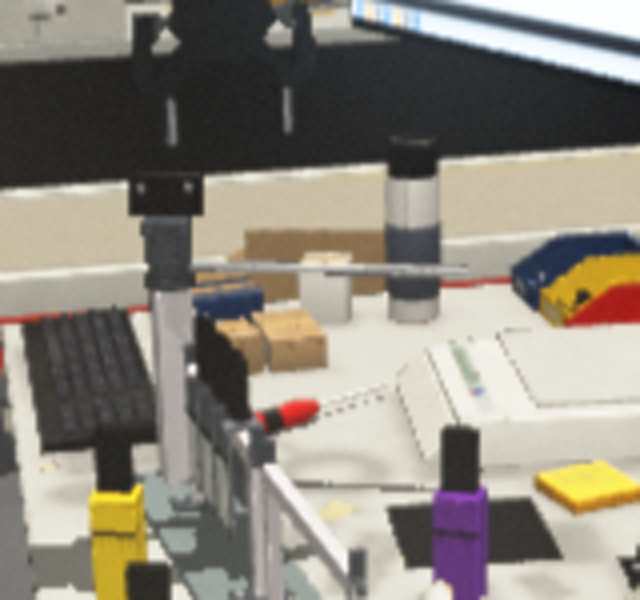

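View pics/t15b.png

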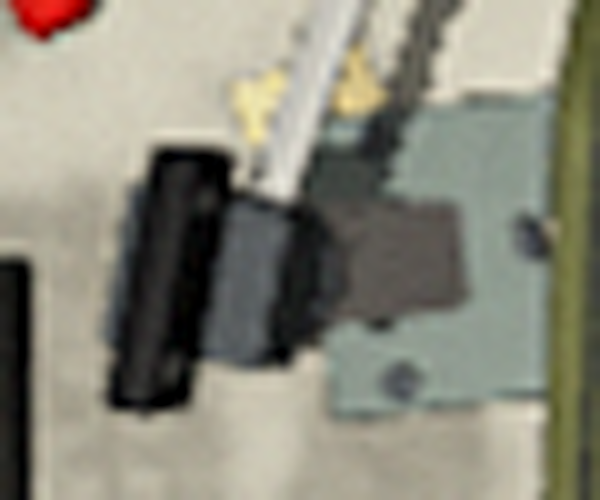

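Run:
```python
from h import *
go(433.4,255,400,169.1)
```

```text
shift cm [23.29 -0.08 -0.48] turn -1.267 from [460.7  23.7 395.2] yaw 96.5 rows>= 8.4
```

Request:
servo_tool(moves=[[1,[2,0,-0.5],-0.11],[1,[4,0,-0.5],-0.22],[1,[6.2,0,-0.5],-0.34],[1,[8.4,0,-0.5],-0.46],[1,[10.6,0,-0.5],-0.58],[1,[12.8,0,-0.5],-0.7],[1,[15,0,-0.5],-0.82],[1,[17.2,0,-0.5],-0.94],[1,[19.4,0,-0.5],-1.06],[1,[21.6,0,-0.5],-1.17],[1,[23.3,-0.1,-0.5],-1.267],[1,[23.3,-0.1,-0.5],-1.267]])

```text
t: 35.4
ee_pos: [431.4, 256.3, 393.8]
tool_rot: [-3.14, -0.002, 2.955]
force: [-0.3, -0.4, -0.3]
width: 85.5
```

Request:
servo_tool(moves=[[1,[0,0,0],0],[1,[0,0,0],0],[1,[0,0,0],0]])

```text
t: 35.7
ee_pos: [432.3, 254.4, 395.2]
tool_rot: [-3.141, -0.0, 2.95]
force: [0.0, 0.5, 0.1]
width: 85.5
```

Run:
```python
from h import *
shot("wrist","w16"); P=wcloud("w16"); Z=P[...,2]; m=(np.hypot(P[...,0]-433,P[...,1]-255)<50)&(Z>303)&(Z<325); print(rect(m,P))
go(433.4,255,299,169.1)
```

```text
(1691, array([429.9, 257.2, 315.2]), ((433.22210693359375, 256.5362854003906), (14.851064682006836, 69.21625518798828), 80.05915832519531))
shift cm [-0.09  0.08  9.63] turn -0.001 from [432.3 254.4 395.3] yaw 169.0 rows>= 1.9
```

View pics/w16.png

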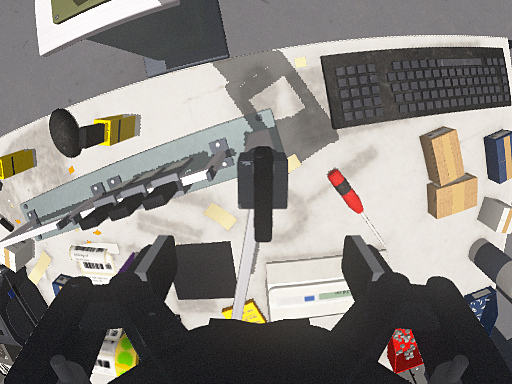

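Request:
servo_tool(moves=[[1,[-0.07,0.15,2.5],0],[1,[-0.07,0.15,5],0],[1,[-0.07,0.15,7.5],0],[1,[-0.07,0.15,9],0],[1,[-0.07,0.15,9.6],0],[1,[-0.07,0.15,9.6],0],[0.5,[-0.07,0.15,9.6],0],[0,[-0.07,0.15,9.6],0],[0,[-0.07,0.15,9.6],0],[0,[-0.07,0.15,9.6],0],[0,[-0.07,0.15,9.6],0],[0,[-0.07,0.15,9.6],0]], squeeze=60)

```text
t: 36.95
ee_pos: [433.3, 256.8, 299.8]
tool_rot: [3.14, 0.001, 2.952]
force: [-0.3, 1.0, 2.2]
width: 13.1
```

Request:
servo_tool(moves=[[0,[0,0,0],0],[0,[0,0,0],0],[0,[0,0,0],0],[0,[0,0,0],0]])

```text
t: 37.35
ee_pos: [433.3, 256.8, 299.8]
tool_rot: [3.141, 0.001, 2.952]
force: [1.6, 2.1, 2.4]
width: 13.4
```

Request:
servo_tool(moves=[[0,[0,-0.1,0],0.1],[0,[0,-0.1,0],0.2],[0,[0,-0.1,0],0.3],[0,[0,-0.1,0],0.4],[0,[0,-0.1,0],0.5],[0,[0,-0.1,0],0.6],[0,[0,-0.1,0],0.7],[0,[0,-0.1,0],0.8],[0,[0,-0.1,0],0.9],[0,[0,-0.1,0],1.0],[0,[0,-0.1,0],1.1],[0,[0,-0.1,0],1.2]])

```text
t: 38.55
ee_pos: [432.9, 256.4, 299.8]
tool_rot: [3.141, -0.002, 1.749]
force: [-0.8, 4.6, 2.7]
width: 12.7
```

Request:
servo_tool(moves=[[0,[0,0,0],0.04],[0,[0,0,0],0.08],[0,[0,0,0],0.08]])

```text
t: 38.85
ee_pos: [432.9, 256.4, 299.8]
tool_rot: [3.141, -0.002, 1.672]
force: [0.2, 5.5, 3.0]
width: 13.2
```

Run:
```python
from h import *
shot("top","t17"); keeper("t17"); o=status.get_obs(); print(o["torque"],o["force"],o["tool_rot"],o["ee_pos"],o["width"])
```

```text
keeper 349 0.16946044134124866 0.172009877254806
[ 1.08394348  0.12698924 -0.0011027 ] [-0.81563768  6.06023655  2.68435898] [ 3.14111990e+00 -2.36612950e-03  1.67292838e+00] [432.8946971  256.33121598 299.82087847] 13.049877953970924
```

Request:
servo_tool(moves=[[0,[0,0,0],0.05],[0,[0,0,0],0.1],[0,[0,0,0],0.15],[0,[0,0,0],0.18],[0,[0,0,0],0.18]])

```text
t: 39.4
ee_pos: [432.9, 256.4, 299.8]
tool_rot: [-3.142, -0.002, 1.493]
force: [-0.7, 5.7, 3.5]
width: 13.0
```

Run:
```python
from h import *
shot("top","t18"); keeper("t18"); o=status.get_obs(); print(o["torque"],o["force"],o["tool_rot"],o["ee_pos"],o["width"])
```

```text
keeper 348 -0.001313659517907545 -0.0011095165616260005
[1.11058104 0.19266271 0.08102301] [-0.89954028  5.88276548  3.07789171] [-3.14155267e+00 -2.46426007e-03  1.49320150e+00] [432.87019043 256.36499594 299.81185379] 13.00620948145836
```

Request:
servo_tool(moves=[[0,[0,0,0],0.02],[0,[0,0,0],0.035],[0,[0,0,0],0.035]])

```text
t: 39.75
ee_pos: [432.9, 256.4, 299.8]
tool_rot: [3.142, -0.002, 1.459]
force: [0.0, 5.3, 3.1]
width: 13.0
```

Run:
```python
from h import *
shot("top","t19"); keeper("t19"); o=status.get_obs(); print(o["torque"],o["force"],o["tool_rot"],o["ee_pos"],o["width"])
crop("t19",125,110,355,265,3.4,"t19a")
```

```text
keeper 347 -0.0014565028733340563 -0.000975203632115812
[1.11219412 0.19082299 0.54031394] [0.07407303 5.8015978  3.47877368] [-3.14158297e+00 -2.45579220e-03  1.45966426e+00] [432.84817839 256.43378145 299.81222354] 13.462404088053987
```

View pics/t19a.png

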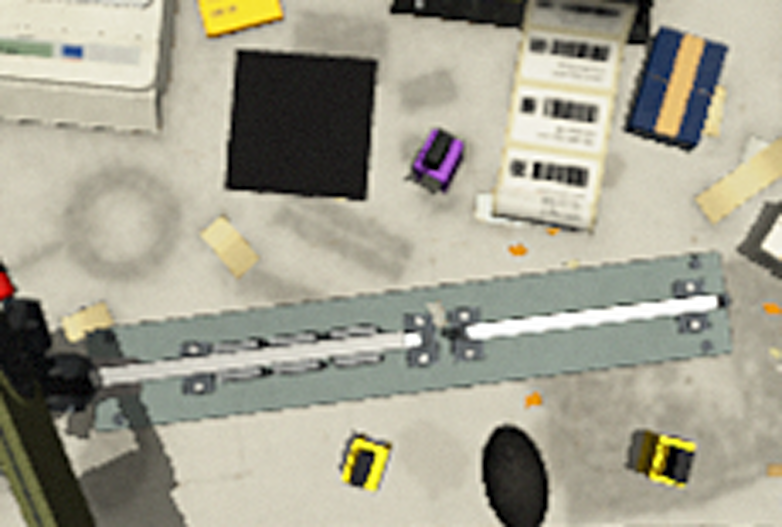

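Request:
servo_tool(moves=[[0,[0.05,0,0],-0.07],[0,[0.1,0,0],-0.14],[0,[0.1,0,0],-0.2],[0,[0.1,0,0],-0.2],[0,[0.1,0,0],-0.2]])

```text
t: 40.3
ee_pos: [433.1, 256.2, 299.7]
tool_rot: [-3.142, 0.001, 1.656]
force: [-1.9, 0.4, 5.1]
width: 13.3
```

Run:
```python
from h import *
shot("top","t20"); keeper("t20"); o=status.get_obs(); print(o["torque"],o["force"],o["tool_rot"],o["ee_pos"],o["width"])
```

```text
keeper 349 -0.001358540177289952 -0.00140290294103243
[0.0557871  0.3203559  0.01276607] [-1.68354782  0.53942911  4.9379533 ] [-3.14151508e+00  7.39477466e-04  1.65597563e+00] [433.0715506  256.17188562 299.71802068] 13.393946378391027
```

Forces relaxed. Lift straight off.

Request:
servo_tool(moves=[[0,[0,0,-0.5],0],[0,[0,0,-1],0],[0,[0,0,-1.6],0],[0,[0,0,-2.2],0],[0,[0,0,-2.8],0],[0,[0,0,-3.4],0],[0,[0,0,-4.2],0],[0,[0,0,-5.2],0],[0,[0,0,-6.2],0],[0,[0,0,-7.2],0],[0,[0,0,-7.5],0],[0,[0,0,-7.5],0]])

```text
t: 41.55
ee_pos: [433.3, 256.6, 375.3]
tool_rot: [3.14, -0.0, 1.657]
force: [0.1, 0.7, -1.9]
width: 13.0
```

Run:
```python
from h import *
shot("top","t21"); keeper("t21"); shot("side","s21"); crop("s21",185,60,345,210,4,"s21a");o=status.get_obs(); print(o["force"],o["width"])
go(686,74,370,154)
```

```text
keeper 347 -0.0014321718969249608 -0.0004290263077985773
[ 0.08901509  0.71768048 -1.85265687] 13.292987696657708
shift cm [-20.35  23.64   0.39] turn -1.031 from [433.  256.4 373.9] yaw 94.9 rows>= 6.9
```

View pics/s21a.png

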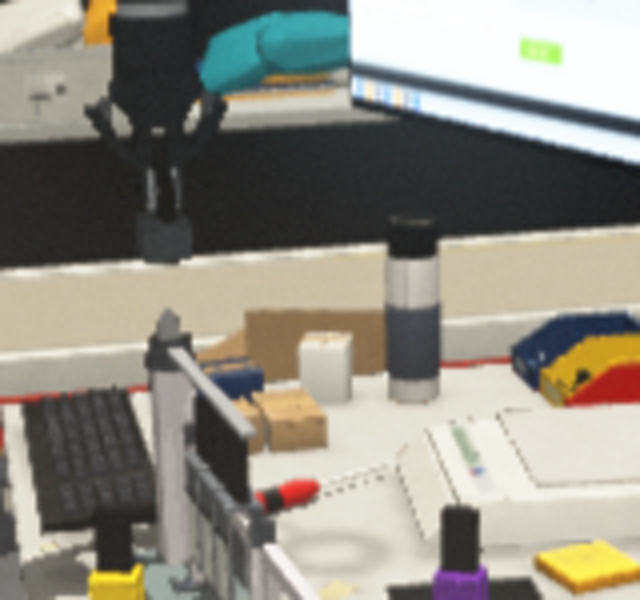

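Request:
servo_tool(moves=[[0,[-1.8,2.1,0],-0.09],[0,[-3.6,4.2,0],-0.18],[0,[-5.4,6.3,0],-0.27],[0,[-7.2,8.4,0],-0.36],[0,[-9,10.5,0],-0.45],[0,[-10.8,12.6,0],-0.54],[0,[-12.6,14.7,0],-0.63],[0,[-14.4,16.8,0],-0.72],[0,[-16.2,18.8,0],-0.81],[0,[-18,20.9,0],-0.9],[0,[-19.4,22.6,0],-0.99],[0,[-20,23.4,0.4],-1.03]])

```text
t: 42.85
ee_pos: [684.7, 75.8, 369.2]
tool_rot: [-3.141, -0.001, 2.688]
force: [0.3, 0.5, -2.1]
width: 13.1
```

Request:
servo_tool(moves=[[0,[0,0,0],0],[0,[0,0,0],0],[0,[0,0,0],0]])

```text
t: 43.15
ee_pos: [682.9, 77.8, 370.3]
tool_rot: [-3.142, -0.001, 2.687]
force: [0.6, -1.1, -2.3]
width: 13.1
```

Run:
```python
from h import *
go(684,77,72,154); shot("wrist","w22")
```

```text
shift cm [-0.14 -0.03 29.83] turn -0.001 from [682.9  77.8 370.3] yaw 153.9 rows>= 6.0
```

View pics/w22.png

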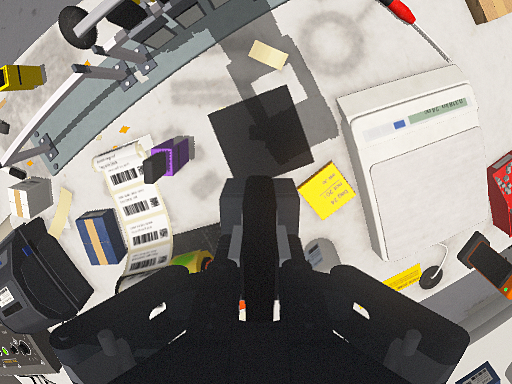

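Request:
servo_tool(moves=[[0,[0,0,3],0],[0,[0,0,6.5],0],[0,[0,0,10],0],[0,[0,0,13.5],0],[0,[0,0,17],0],[0,[0,0,20],0],[0,[0,0,23],0],[0,[0,0,25.5],0],[0,[0,0,27.5],0],[0,[0,0,29],0],[0,[0,0,29.4],0],[0,[0,0,29.4],0]])

```text
t: 44.4
ee_pos: [683.2, 77.5, 76.3]
tool_rot: [-3.141, -0.0, 2.687]
force: [0.0, 0.0, -1.8]
width: 13.1
```

Request:
servo_tool(moves=[[0,[0,0,0.2],0],[0,[0,0,0.4],0],[0,[0,0,0.5],0],[0,[0,0,0.5],0],[0,[0,0,0.5],0]])

```text
t: 44.9
ee_pos: [683.5, 77.3, 71.6]
tool_rot: [3.141, 0.0, 2.687]
force: [-0.5, -1.3, -1.6]
width: 13.1
```

Request:
servo_tool(moves=[[0,[0,0,0.07],0],[0,[0,0,0.13],0],[0,[0,0,0.18],0],[0,[0,0,0.18],0],[0,[0,0,0.18],0]])

```text
t: 45.4
ee_pos: [683.5, 77.3, 69.9]
tool_rot: [3.142, 0.0, 2.687]
force: [-0.7, -0.5, 0.5]
width: 13.4
```

Touching the mat (force changed sign). Release and rise.

Request:
servo_tool(moves=[[0.1,[0,0,0.03],0],[0.3,[0,0,0.03],0],[0.6,[0,0,0.03],0],[1,[0,0,0.03],0],[1,[0,0,0.03],0],[1,[0,0,0.03],0],[1,[0,0,-0.5],0],[1,[0,0,-2],0],[1,[0,0,-5],0],[1,[0,0,-9],0],[1,[0,0,-13],0],[1,[0,0,-17],0]])

```text
t: 46.6
ee_pos: [683.4, 77.3, 242.8]
tool_rot: [3.141, 0.002, 2.687]
force: [0.5, 0.4, 0.4]
width: 85.5
```

Run:
```python
from h import *
P=None
shot("wrist","w23"); P=wcloud("w23"); Z=P[...,2]; near=(np.hypot(P[...,0]-683,P[...,1]-77)<60)
print(rect(near&(Z>77)&(Z<92),P)); go(500,150,400,154)
```

```text
(942, array([682.8,  77.5,  85.4]), ((683.5530395507812, 77.62042236328125), (14.358613967895508, 69.06490325927734), 63.735206604003906))
shift cm [ 19.96  -1.69 -14.75] turn -0.001 from [686.8  77.5 252.5] yaw 153.9 rows>= 5.0
```

View pics/w23.png

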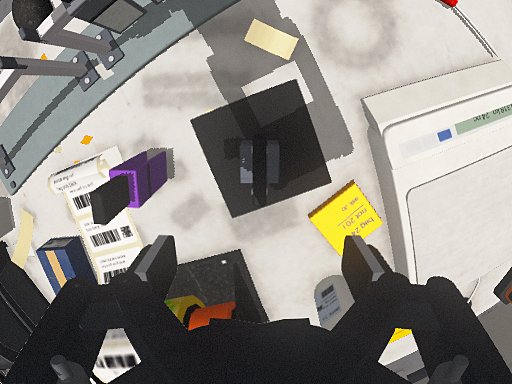

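Handle stands upright on the mat (≈260,160). Raise away and check everything from the top and side.

Request:
servo_tool(moves=[[1,[0,0,-4],0],[1,[0,0,-8],0],[1,[0,0,-12],0],[1,[3,2,-15],0],[1,[7,5,-15],0],[1,[11,8,-15],0],[1,[15,11,-15],0],[1,[19,14,-15],0],[1,[19,17,-15],0],[1,[19,20,-15],0],[1,[19,20,-15],0],[1,[19,20,-15],0]])

```text
t: 47.85
ee_pos: [600.4, 340.6, 390.0]
tool_rot: [-3.141, 0.0, 2.688]
force: [0.8, 0.2, 0.4]
width: 85.3
```

Run:
```python
from h import *
shot("top","t24"); keeper("t24"); shot("side","s24"); crop("s24",185,110,345,260,4,"s24a"); crop("t24",125,90,375,265,3.1,"t24a")
P=cloud("t24"); Z=P[...,2]; near=(np.hypot(P[...,0]-683,P[...,1]-77)<60); m=near&(Z>75)&(Z<92)
if m.sum()>3: print(rect(m,P))
o=status.get_obs(); print(o["ee_pos"],o["force"],o["t"])
```

```text
keeper 343 -0.0015687340639779085 -0.0003825977515068968
(106, array([682.7,  75.8,  83.2]), ((683.0846557617188, 76.49981689453125), (15.339810371398926, 69.0528793334961), 64.25808715820312))
[600.46175146 339.62940514 390.3345434 ] [-0.18666751 -0.16775623 -0.68962049] 47.95
```

View pics/t24a.png

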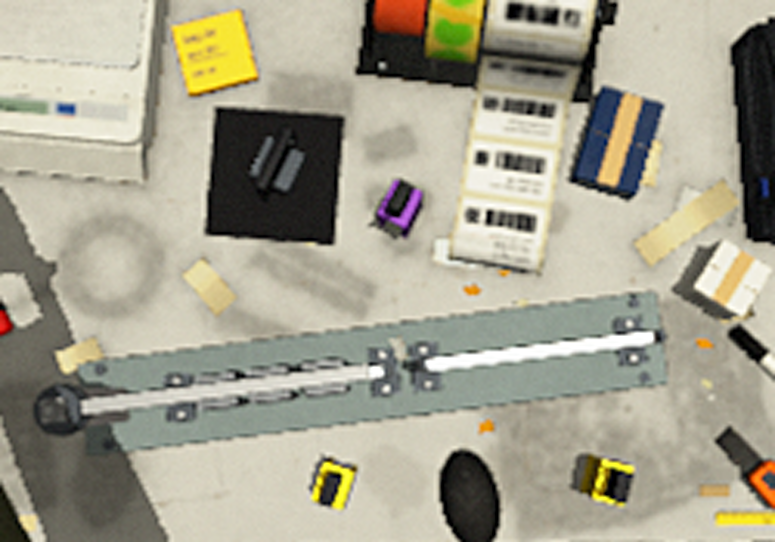

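View pics/s24a.png

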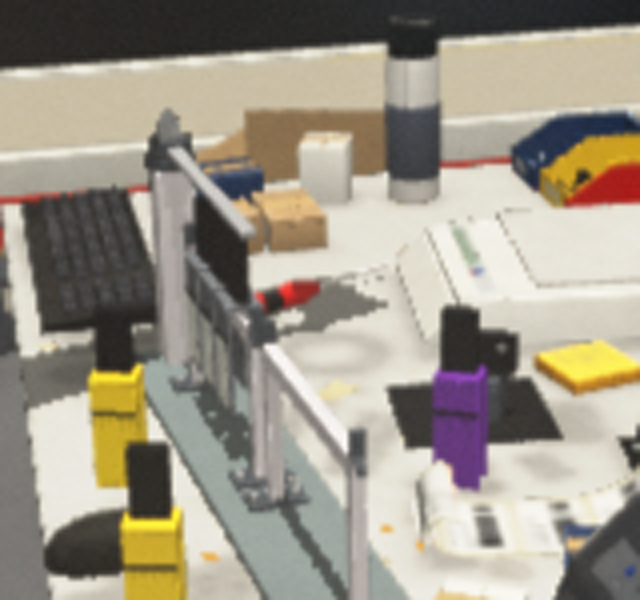

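```bash
python3 -c "
from bench import finish_job
print(finish_job())"
```

```text
the job is handed in; nothing more can be done
None
```

The job is done and handed in at about 48 s; no verdict was reported.

- **Opening:** I fitted the T-handle on the spindle and swung the keeper to its open stop. It measured about 1.10 rad, and a further turn raised the torque without moving it.
- **Carriers:** There were three grey carriers. I lifted each over the end stops onto the outgoing rail, and they sit about 51 mm apart. Their tab tops are at the same height as when they hung on the stock rail. They were measured before the keeper was shut; after that they were only seen in the pictures.
- **Shutting:** I turned the keeper to its shut stop and it reads about -0.001 rad, with the torque again rising at the stop.
- **Handle:** I took it off and stood it upright on the mat at about (683, 77). It had started at (686, 74).

In the last top and side pictures the keeper lies shut over the three carriers and the stock rail is empty. The cartons and the purple and yellow look-alikes are where they were, and the robot touches nothing. I saw no knock to the handle, and no check failed. The only disagreement was about 1 mm between the camera and arm readings of the carriers' position across the rail, well inside the pockets' clearance.

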